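Tag the decaf filter holder's place, then hold the holder up for its blocked-hole check

ROBOT

A 6-joint arm with a two-finger parallel gripper is mounted at the origin on a cart in front of the work surface, level with it; the furniture and walls round the work are solid. World frame = base frame: x ahead of the robot, y to its left, z up, the work surface at z = 0. Lengths are in m, angles in degrees, forces in N, time in s.
With the tool pointing down it reaches from about 0.3 to 0.75 m from the base axis. Payload 8.5 kg.
Tool frame: the origin (TCP) lies on the centre line of the jaws, within the pads' length; the fingertips stand tips_ahead ahead of it and the grasp point (between the pads) lies 3 mm ahead of it (tips_ahead is the distance from the TCP to the fingertips, in m); z points along the fingers, y is the line along which they close (so a half turn about z gives the same grasp; the last joint's range is limited). The gripper opens to 85 mm and grips with 20 to 120 N. Pads are 22 mm wide; open, the fingers measure 114 mm over their backs; the gripper's body (76 mm by 85 mm) begins 54 mm behind the grasp point. The pads swing forward as they close: fully open they stand 13 mm farther back than shut.
Start: joints at [58.596, 21.807, 74.336, -0, 83.858, -12.336], TCP at [0.18, 0.52, 0.253] pointing down, gripper open.
Joint ranges: [-178.18, 178.18], [-50.72, 133.34], [12.68, 142.11], [-81.47, 261.47], [9.98, 163.14], [-165.26, 165.26]. Speed limits (degrees/s): [136.94, 136.94, 180, 180, 180, 180].

INTERFACE

Orientations are given as a 3x3 rotation matrix whose columns are the frame's x, y, z axes.
In Python, from rig import observe, get_image, close_job, tips_ahead gives the robot as it stands.
- The arm moves only by the tool creep_tool, called after "Call:" as name(argument=value, ...), one argument or row to a line, values as JSON. Schema: {"type":"object","properties":{"ticks":{"type":"string"},"squeeze":{"type":"number"},"only":{"type":"string"},"quiet":{"type":"boolean"},"lines":{"type":"string"}},"required":["ticks"],"additionalProperties":false}. ticks is a string of 1 to 10 rows, one to a line, with the numbers parted by spaces; each row has 5 numbers: dx, dy, dz in a scale on which 1.0 is 0.75 m, then a turn about the tool's z in fractions of the full range, 1 being 90 degrees, then the finger opening in m; each row shifts and turns the commanded pose from where the row before left it, along the tool's axes as they then stand; what a row does not reach is not made up. A row lasts 1/10 s, in which the tool goes at most 0.05 m and 8.59 degrees, less where a joint would pass 70% of its speed; a pose out of reach is approached as far as the arm can. The fingers move at their own pace and stop on an object; squeeze is the grip in N (left out, the last holds). Time passes only in rows, so rows that do not move let the fingers close. The tool returns the time, the measured TCP pose, the force, the opening and the grip force at its end. only (a regular expression) keeps the lines of the reply that match it, lines (a string "A,B") keeps lines A to B, and quiet returns only ok. Input that does not fit is refused with a message, and nothing moves.
- observe(): the state, without advancing time (a new reading comes with each control period).
- get_image(name): name is "side" or "top"; returns a dict with "pixels" (384x512x3 uint8, red, green, blue), "depth" (384x512 float32, m along the optical axis (not along the pixel's ray), 0 where there is no reading), "K" (3x3 intrinsics, pixels), "distortion" ([k1, k2, p1, p2, k3] as OpenCV has them; the pictures are not rectified), "extrinsics" (4x4, takes a point from world to camera coordinates). Camera axes: x right, y down, z forward; pixel columns grow to the right and rows downward; lengths in m; the calibration is good to about 2 mm. A picture is of the moment at which its call begins.
- close_job(): hands the job in; it is judged then, once.
The state is a dict: "time_s": time; "q": joint angles; "qvel": joint speeds; "joint_efforts": joint torques, N m; "position": TCP position; "tool_rot": TCP orientation; "ft_force": force on the tool from outside, world axes, zero at the start; "wrist_torque": the same for the moment, N m; "grip_width": finger opening in m; "gripper_force": force on a finger pad.
Only numpy, scipy, OpenCV 4.12 (cv2) and the standard library are available. Lean on these libraries where they do the work, as an engineer would, in place of code of your own. Each camera call takes 0.05 s, during which the arm holds its last target. There are 200 camera calls.

TASK

The decaf filter holder (orange handle) is due for its blocked-hole check: first mark its place by hooking the red out-of-use tag over the middle of the rail at the back of the dock, sliding it along the rail up to the rubber collar behind the orange-handled holder, and letting it hang there. Then lift the orange-handled holder out of its pocket by the handle and hold it up over the middle of the white side plate for the colleague at the hatch: the basket about 25 cm above the worktop, basket end up and handle end down at a slant of 45 degrees, perforated underside facing straight away from you towards the hatch. Finish while still holding it there motionless, and leave the black-handled holder and everything else where they are.

Things in the scene. Friction and masses are not known exactly. Their poses are not given: they have to be found in the camera images.
- dock: Fixed filter-holder dock: dark wooden block 108 x 290 x 42 mm (x, y, z), steel tube rail along its back. Origin: centre of the block's underside, on the worktop; x points from the handles to the rail, y along the rail to the left. Two round pockets, 62 mm wide, 36 mm deep, at x 0, y +-85 mm. In front of each (x -47 mm) two steel cheeks, 22 mm apart, tops 62 mm up, take the holder's neck
- rail_mid (a point): Middle of the dock's rail, on its axis, with the dock's axes. The rail is a round bar of 10 mm diameter along the dock's y, 75 mm behind the dock's origin, axis 150 mm and top 155 mm above the worktop; its posts stand at y +-134 mm
- collar_left (a point): Rail axis at the inner face of the left (+y) black rubber collar, 115 mm left of mid-rail; the collar is 24 mm across. The 56 mm wide tag touches it when the tag's centre is 87 mm left of mid-rail, straight behind the left pocket
- collar_right (a point): The same for the right (-y) collar, 115 mm right of mid-rail; the tag touches it when its centre is 87 mm right of mid-rail
- orange_holder: Filter holder with ORANGE handle, about 0.4 kg, centre of mass about 43 mm from the basket axis towards the handle; loose, in one of the dock's pockets (which one varies). Origin: centre of the basket's perforated underside, 14 mm above the worktop when docked; z along the basket axis to its open mouth, x from handle to basket. Lift it straight up at least 50 mm to clear pocket and cheeks
- orange_grip (a point): Grip point on the orange handle: its middle line, 85 mm from the basket axis (origin x -85, z +37 mm), with the holder's axes. The handle is flat-sided, 24 mm wide (y), 26 mm high (z), from x -60 to x -172 mm. Ahead of it a neck 14 mm wide, then the head ring, 68 mm across, z 28 to 46 mm; basket 57 mm across, z 0 to 28 mm
- black_holder: The same filter holder with a BLACK handle, in the other pocket; stays where it is. Same axes and sizes
- red_tag: Red out-of-use tag with a white bar on each face, about 0.08 kg, standing on the worktop: a saddle (upside-down U) of two plates 5 mm thick, 56 mm wide (y), 76 mm deep, 18 mm apart inside and 28 mm outside (x), joined by a bridge at z 76 to 82 mm; above it a black grip tab 10 mm thick (x), 24 mm wide (y), z 82 to 117 mm. Origin: centre of its underside, z up. Both faces are alike
- tag_saddle (a point): Point of the tag: centre of the underside of its bridge (76 mm above the tag's origin), which rests on top of the rail when hung; the tag's y then lies along the rail
- side_plate: White side plate, 180 mm across, 20 mm high, loose on the worktop. Origin: centre of its underside; its x axis points straight away from the robot, towards the pass-through hatch in the back wall where the colleague looks in
- salt_shaker: Glass salt shaker, 44 mm across, 90 mm high; origin centre of underside; bystander
- pepper_shaker: Glass pepper shaker, 44 mm across, 90 mm high; origin centre of underside; bystander
- milk_tin: Printed round tin, 57 mm across, 72 mm high; origin centre of underside; bystander
- teaspoon_1: Steel teaspoon lying loose, 132 x 26 x 9 mm; origin centre of underside; bystander (a second one beside it is fixed)
Mind the look-alikes: they are no part of the job. What is meant by the red_tag is not blue, and is the larger of those in its own colour.

How it is judged (in metres and radians):
On the way, in this order (a step that is already met when the one before it is completed fails the run):
1. the red tag sits over the middle of the rail (within 30 mm of mid-rail, one leg either side, bridge less than 9 mm above the rail) (x of tag_saddle in the frame of dock between 0.065 and 0.085 m and z of tag_saddle in the frame of dock between 0.15 and 0.164 m and y of tag_saddle in the frame of dock between -0.03 and 0.03 m), for 0.1 s.
2. still over the rail, the tag slides along towards the orange-handled holder's side (passes 35 to 70 mm from mid-rail) (x of tag_saddle in the frame of dock between 0.065 and 0.085 m and z of tag_saddle in the frame of dock between 0.15 and 0.164 m and ((y of tag_saddle in the frame of dock between 0.035 and 0.07 m and y of orange_holder in the frame of dock between 0.07 and 0.1 m and z of orange_holder in the frame of dock between 0.005 and 0.024 m) or (y of tag_saddle in the frame of dock between -0.07 and -0.035 m and y of orange_holder in the frame of dock between -0.1 and -0.07 m and z of orange_holder in the frame of dock between 0.005 and 0.024 m))), for 0.04 s.
3. the tag hangs free on the rail at the collar behind the orange-handled holder (gap under 10 mm), that holder still in its pocket (x of tag_saddle in the frame of dock between 0.065 and 0.085 m and z of tag_saddle in the frame of dock between 0.15 and 0.164 m and angle between red_tag's own z axis and vertical below 0.35 rad and contact force between red_tag and dock above 0.2 N and contact force between red_tag and the fingers below 0.05 N and ((y of tag_saddle in the frame of dock between 0.077 and 0.092 m and y of orange_holder in the frame of dock between 0.07 and 0.1 m and z of orange_holder in the frame of dock between 0.005 and 0.024 m) or (y of tag_saddle in the frame of dock between -0.092 and -0.077 m and y of orange_holder in the frame of dock between -0.1 and -0.07 m and z of orange_holder in the frame of dock between 0.005 and 0.024 m))), for 0.3 s.
4. the orange-handled holder is lifted out of its pocket in the gripper (contact force between orange_holder and the fingers above 3 N and contact force between orange_holder and dock below 0.05 N and height (world z) of orange_holder above 0.07 m), for 0.2 s.
At the end, for the whole second after the job is handed in: Gripper holds the orange holder still: basket underside within 60 mm of over the plate's centre, 210 to 290 mm up, basket end up at 45 degrees +-15, underside facing straight ahead within 20 degrees. Red tag hangs free, under 10 mm from the collar behind the empty pocket; black holder in its pocket (horizontal distance between orange_holder and side_plate below 0.06 m and height (world z) of orange_holder between 0.21 and 0.29 m and angle between orange_holder's own x axis and vertical between 0.525 and 1.045 rad and angle between orange_holder's own z axis and vertical between 0.525 and 1.045 rad and angle between the y axis of orange_holder and the y axis of side_plate, either way round below 0.35 rad and x of orange_grip in the frame of side_plate below 0 m and contact force between orange_holder and the fingers above 3 N and contact force between orange_holder and dock below 0.05 N and contact force between orange_holder and side_plate below 0.05 N and linear speed of orange_holder below 0.03 m/s and angular speed of orange_holder below 0.2 rad/s and x of tag_saddle in the frame of dock between 0.065 and 0.085 m and z of tag_saddle in the frame of dock between 0.15 and 0.164 m and angle between red_tag's own z axis and vertical below 0.35 rad and contact force between red_tag and dock above 0.2 N and contact force between red_tag and the fingers below 0.05 N and ((y of tag_saddle in the frame of dock between 0.077 and 0.092 m and y of black_holder in the frame of dock between -0.1 and -0.07 m and z of black_holder in the frame of dock between 0.005 and 0.024 m) or (y of tag_saddle in the frame of dock between -0.092 and -0.077 m and y of black_holder in the frame of dock between 0.07 and 0.1 m and z of black_holder in the frame of dock between 0.005 and 0.024 m))); the arm keeps its last pose, push and grip.
It fails at once if the black-handled holder is moved more than 15 mm (distance of black_holder from where it was at the start of the episode above 0.015 m).
It fails at once if the side plate is moved more than 20 mm (distance of side_plate from where it was at the start of the episode above 0.02 m).
It fails at once if a bystander (salt, pepper, tin, loose teaspoon) is moved more than 20 mm (distance of any of salt_shaker, pepper_shaker, milk_tin, teaspoon_1 from where it was at the start of the episode above 0.02 m).
It also fails if it takes over 58 s, if anything falls off the work surface, if the arm or the gripper's body presses on something with over 40 N, if the wrist force passes 120 N, or if a joint passes its speed limit or range.

## Working session

There is one attempt and no reset: what is moved stays moved. The work goes in short steps, Python scripts to look and compute and a tool call to move; the robot and the scene stay as the last step left them, time stands still between calls to the robot, and variables do not carry over. Pictures are saved under pics/ and viewed, at most 10 in all, crops included, and the job is handed in when it is done.

```bash
ls; mkdir -p pics; python3 - <<'E'
from rig import observe,get_image,tips_ahead
import cv2,numpy as np
s=observe();print(s['time_s'],s['position'],s['tool_rot'],tips_ahead,s['grip_width'])
for n in('side','top'):
    g=get_image(n);np.savez(f'{n}0.npz',**{k:np.array(v) for k,v in g.items()})
    cv2.imwrite(f'pics/{n}0.png',cv2.resize(g['pixels'][...,::-1],(800,600)))
    E=np.array(g['extrinsics']);print(n,-E[:3,:3].T@E[:3,3],E[2,:3],g['distortion'])
E
```

```text
pics
0.0 [0.17953541 0.51959241 0.25272329] [[-9.45120816e-01  3.26720156e-01 -7.62661441e-04]
 [ 3.26720893e-01  9.45120062e-01 -1.23533446e-03]
 [ 3.17197959e-04 -1.41671774e-03 -9.99998946e-01]] 0.022 0.0852737864924432
side [ 0.53107769 -0.57412998  1.25681606] [ 0.02098323  0.4945074  -0.8689201 ] [-0.04778396  0.          0.          0.          0.        ]
top [0.40489625 0.0715692  1.35683877] [ 0.14669496  0.00371904 -0.98917479] [-0.17916315  0.          0.          0.          0.        ]
```

View pics/top0.png

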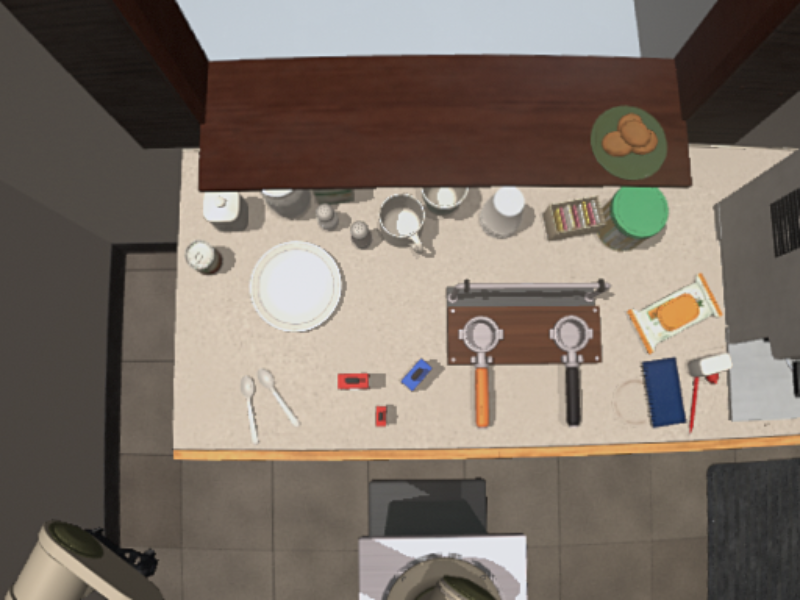

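View pics/side0.png

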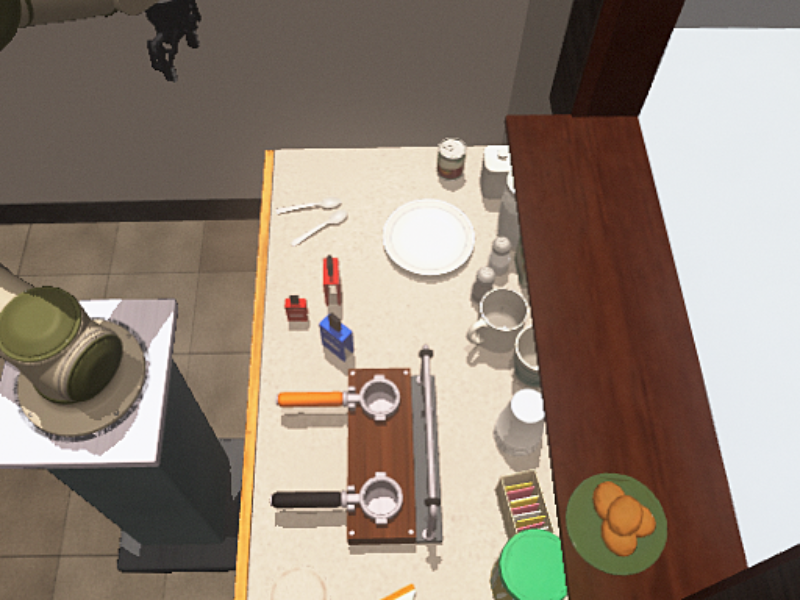

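Top view (800x600): the large red tag is at (352,381), with its width along y. The small red decoy is at (381,416) and the blue one at (417,375). The dock's centre is at about (523,335), with the rail along y≈288. The orange holder is in the left pocket, with its handle at (483,397), and the plate is at (296,286). The side view agrees. Next I measure these.

```bash
cat >cam.py <<'E'
import numpy as np,cv2
from rig import get_image
def ray(g,uv):
    E=np.array(g['extrinsics']);R=E[:3,:3];c=-R.T@E[:3,3]
    n=cv2.undistortPoints(np.array(uv,float).reshape(-1,1,2),np.array(g['K'],float),np.array(g['distortion'],float)).reshape(-1,2)
    return c,np.c_[n,np.ones(len(n))]@R
def plane(g,uv,z):
    c,d=ray(g,uv);return c+d*((z-c[2])/d[:,2])[:,None]
def cloud(g):
    v,u=np.mgrid[:384,:512];c,d=ray(g,np.c_[u.ravel(),v.ravel()])
    P=c+d*np.array(g['depth']).reshape(-1,1);return P.reshape(384,512,3)
def hsv(g):return cv2.cvtColor(np.array(g['pixels']),cv2.COLOR_RGB2HSV)
def rect(P):
    r=cv2.minAreaRect(P[:,:2].astype(np.float32));return np.round(r[0],4),np.round(r[1],4),round(r[2],2)
E
python3 - <<'E'
from cam import *
for n in('top','side'):
    g=dict(np.load(f'{n}0.npz'));P=cloud(g);H=hsv(g);h,s,v=H[...,0],H[...,1],H[...,2]
    X,Y,Z=P[...,0],P[...,1],P[...,2]
    print('==',n,'table z',np.median(Z[(np.abs(X-.45)<.02)&(np.abs(Y-.1)<.01)]))
    red=((h<6)|(h>174))&(s>150)&(v>80)&(X<.5)&(X>.2)&(Y>0)
    k,L,st,ce=cv2.connectedComponentsWithStats(red.astype(np.uint8))
    for i in range(1,k):
        if st[i,4]>25:
            m=(L==i)&(Z>.045);print('red',st[i],ce[i],'zmax',np.percentile(Z[L==i],95), rect(P[m]) if m.sum()>10 else '')
    bigc=max(range(1,k),key=lambda i:st[i,4]);c=P[L==bigc].mean(0)
    m=(np.hypot(X-c[0],Y-c[1])<.06)&(Z>.095);print('tab',m.sum(),rect(P[m]),Z[m].max())
    o=(h>7)&(h<16)&(s>150)&(v>100)&(Z>.045)&(Z<.08)&(X<.42)&(Y>-.15)&(Y<.1)
    print('orange',o.sum(),rect(P[o]),np.percentile(Z[o],[50,95]))
    cent=np.median(P[o],0)
    b=(np.abs(Z-.042)<.004)&(X>.38)&(X<.6)&(Y>-.32)&(Y<.1);print('block',b.sum(),rect(P[b]),np.median(Z[b]))
    r=(Z>.135)&(Z<.175)&(X>.5)&(X<.62)&(Y>-.32)&(Y<.1);print('rail',r.sum(),rect(P[r]),np.percentile(Z[r],[50,95]))
    p=(Z>.008)&(Z<.03)&(v>150)&(s<60)&(np.hypot(X-.52,Y-.31)<.12);print('plate',p.sum(),rect(P[p]),np.percentile(Z[p],[50,99]))
    kk=(Z>.1)&(X>.3)&(X<.75)&(np.abs(Y)<.5);
    sh=(X>.72)&(X<.9)&(np.abs(Y)<.3);print('shelf z',np.percentile(Z[sh],[10,50,90]), 'edge',X[sh&(Z>np.percentile(Z[sh],50)-.02)].min() if sh.any() else '')
    # head rings
    rg=(Z>.052)&(Z<.075)&(s<70)&(X>.4)&(X<.53)&(Y>-.3)&(Y<.05)
    k,L,st,ce=cv2.connectedComponentsWithStats(rg.astype(np.uint8))
    for i in range(1,k):
        if st[i,4]>40: print('ring',rect(P[L==i]),np.median(Z[L==i]))
E
```

```text
== top table z -0.0005690771170615561
red [217 239  19  10 126] [225.74603175 243.25396825] zmax 0.08615508669470234 (array([0.438, 0.127]), array([0.1242, 0.0356]), 75.16)
red [241 260   6  12  56] [243.57142857 265.375     ] zmax 0.06445949593263611 (array([0.3861, 0.0961]), array([0.0328, 0.0523]), 5.42)
tab 33 (array([0.4462, 0.1617]), array([0.0082, 0.0213]), 1.01) 0.1215740981036526
orange 137 (array([ 0.3905, -0.0719]), array([0.055 , 0.0207]), 2.27) [0.0622423  0.06711546]
block 2161 (array([ 0.5037, -0.1341]), array([0.1754, 0.3457]), 3.0) 0.04153880319711378
rail 433 (array([ 0.605 , -0.1584]), array([0.0233, 0.275 ]), 0.32) [0.15361563 0.15939713]
plate 916 (array([0.5233, 0.3041]), array([0.1772, 0.2304]), 81.54) [0.01213195 0.02271356]
shelf z [3.87578604e-06 1.90393858e-01 1.95418408e-01] edge 0.7677283731700385
ring (array([ 0.4654, -0.2445]), array([0.1269, 0.0789]), 1.66) 0.05985583966562169
ring (array([ 0.4994, -0.0733]), array([0.0793, 0.0608]), 89.93) 0.058595316722172
== side table z 0.0004911348620899592
red [207 165  10  18 117] [211.48717949 174.64102564] zma
[... 201 characters left out ...]
]), 1.3)
tab 44 (array([0.4503, 0.1589]), array([0.0103, 0.026 ]), 1.45) 0.12190669107537189
orange 128 (array([ 0.3917, -0.0766]), array([0.0238, 0.0554]), 88.02) [0.06104919 0.06508369]
block 2970 (array([ 0.5139, -0.0974]), array([0.1733, 0.4381]), 11.59) 0.04188666908058969
rail 518 (array([ 0.6065, -0.1642]), array([0.2721, 0.0226]), 89.04) [0.15414488 0.15994235]
plate 660 (array([0.5198, 0.2945]), array([0.1598, 0.2328]), 82.64) [0.01227994 0.02252639]
shelf z [0.0020509  0.19098924 0.19548354] edge 0.7747594960424814
ring (array([ 0.501 , -0.0753]), array([0.0787, 0.0551]), 89.01) 0.05916198624340996
ring (array([ 0.465 , -0.2474]), array([0.1287, 0.0783]), 0.98) 0.061577674060506626
```

The rows are not in the units I measure in: shifts go in shares of 0.75 m and turns go in shares of 90 degrees. I convert before sending: -0.037 m / 0.75 = -0.0493, -0.025 m / 0.75 = -0.0333.

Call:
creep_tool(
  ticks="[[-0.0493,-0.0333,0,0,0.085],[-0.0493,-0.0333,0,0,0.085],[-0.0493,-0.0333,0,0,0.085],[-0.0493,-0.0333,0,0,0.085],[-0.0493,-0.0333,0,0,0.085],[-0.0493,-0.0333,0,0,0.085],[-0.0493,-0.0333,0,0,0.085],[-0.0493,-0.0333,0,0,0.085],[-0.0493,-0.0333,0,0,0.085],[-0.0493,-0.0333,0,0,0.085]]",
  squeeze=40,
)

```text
refused: ticks: the value is not of type 'string' (schema: type "string"). Nothing was moved.
```

I used the wrong layout. The manual says rows one to a line, with the numbers parted by spaces; once more.

Call:
creep_tool(
  ticks="-0.0493 -0.0333 0 0 0.085\n-0.0493 -0.0333 0 0 0.085\n-0.0493 -0.0333 0 0 0.085\n-0.0493 -0.0333 0 0 0.085\n-0.0493 -0.0333 0 0 0.085\n-0.0493 -0.0333 0 0 0.085\n-0.0493 -0.0333 0 0 0.085\n-0.0493 -0.0333 0 0 0.085\n-0.0493 -0.0333 0 0 0.085\n-0.0493 -0.0333 0 0 0.085",
  squeeze=40,
)

```text
time_s: 1.1
position: [0.4484, 0.1609, 0.2532]
tool_rot: [[-0.945, 0.327, -0.0], [0.327, 0.945, 0.0], [0.0, -0.0, -1.0]]
ft_force: [0.1, 0.8, -0.5]
grip_width: 0.085
gripper_force: 0.0
```

Call:
creep_tool(
  ticks="0 0 0 0.0889 0.05\n0 0 0 0.0889 0.05\n0 0 0 0.0889 0.05\n0 0 0 0.0889 0.05\n0 0 0 0.0889 0.05\n0 0 0 0.0889 0.05\n0 0 0 0.0889 0.05\n0 0 0 0.0889 0.05\n0 0 0 0.0778 0.05\n0 0 0 0 0.05",
)

```text
time_s: 2.1
position: [0.4476, 0.1626, 0.2531]
tool_rot: [[0.002, 1.0, -0.001], [1.0, -0.002, -0.0], [-0.0, -0.001, -1.0]]
ft_force: [0.2, 0.5, 0.1]
grip_width: 0.0503
gripper_force: 0.0
```

```bash
python3 - <<'E'
from cam import *
for n in('top','side'):
    g=dict(np.load(f'{n}0.npz'));P=cloud(g);H=hsv(g);h,s,v=[H[...,i].astype(int) for i in range(3)]
    X,Y,Z=P[...,0],P[...,1],P[...,2];print('==',n)
    o=(h>7)&(h<16)&(s>150)&(v>100)&(Z>.035)&(Z<.08)&(X<.5)&(X>.3)&(Y>-.13)&(Y<.0);print('orange',rect(P[o]))
    rg=(Z>.052)&(Z<.075)&(s<70)&(v>60)&(X>.47)&(X<.6)&(Y>-.33)&(Y<.05)
    k,L,st,ce=cv2.connectedComponentsWithStats(rg.astype(np.uint8))
    for i in range(1,k):
        if st[i,4]>40: print('ring',rect(P[L==i]),P[L==i].mean(0))
    r=(Z>.148)&(Z<.165)&(X>.58)&(X<.63)&(Y>-.27)&(Y<-.05)
    f=np.polyfit(Y[r],X[r],1);print('rail slope deg',np.degrees(f[0]),'x at -.16',np.polyval(f,-.16),r.sum())
    r=(Z>.135)&(Z<.175)&(X>.58)&(X<.63)&(Y>-.35)&(Y<.1);d=r&(v<60);
    k,L,st,ce=cv2.connectedComponentsWithStats(d.astype(np.uint8))
    for i in range(1,k):
        if st[i,4]>8: print('dark',st[i,4],P[L==i].mean(0),Y[L==i].min(),Y[L==i].max())
    b=(np.abs(Z-.042)<.006)&(s>90)&(h<20)&(v<150)&(X>.38)&(X<.62)&(Y>-.34)&(Y<.03);print('block',rect(P[b]))
    bh=(X>.63)&(X<.74)&(Y>-.22)&(Y<.1);print('behind rail max z',np.percentile(Z[bh],98), 'x range of z>.15',X[bh&(Z>.15)].min() if (bh&(Z>.15)).any() else None)
    m=((s<45)&(v>130)&(np.hypot(X-.525,Y-.3)<.11)&(Z>.005)&(Z<.03)).astype(np.uint8);m=cv2.morphologyEx(m,cv2.MORPH_OPEN,np.ones((7,7)))
    c=max(cv2.findContours(m,0,1)[0],key=cv2.contourArea);q=plane(g,c.reshape(-1,2),.02);print('plate',cv2.fitEllipse(q[:,:2].astype(np.float32)))
E
```

```text
== top
orange (array([ 0.4148, -0.0719]), array([0.1033, 0.0208]), 0.83)
ring (array([ 0.5193, -0.0741]), array([0.0836, 0.0826]), 43.93) [ 0.51888045 -0.07382373  0.05893894]
ring (array([ 0.5186, -0.2417]), array([0.0807, 0.0817]), 44.36) [ 0.51656318 -0.24202149  0.05845415]
rail slope deg 0.5070070774635498 x at -.16 0.6051547582889818 311
block (array([ 0.5305, -0.1587]), array([0.2885, 0.1073]), 89.23)
behind rail max z 0.09218291833553575 x range of z>.15 None
plate ((0.567298173904419, 0.26965686678886414), (0.04203306511044502, 0.12284556031227112), 8.182051658630371)
== side
orange (array([ 0.4392, -0.0929]), array([0.1339, 0.1006]), 20.97)
ring (array([ 0.5224, -0.0781]), array([0.0842, 0.0819]), 42.65) [ 0.51918854 -0.07841111  0.05903197]
ring (array([ 0.5205, -0.2407]), array([0.076 , 0.0929]), 64.64) [ 0.51959629 -0.24748725  0.05969022]
rail slope deg 1.0327655805314535 x at -.16 0.6073846676388149 357
block (array([ 0.5326, -0.1615]), array([0.291 , 0.1067]), 89.39)
behind rail max z 0.09140927043153221 x range of z>.15 None
plate ((0.5744088888168335, 0.28746145963668823), (0.043045829981565475, 0.12961111962795258), 164.78330993652344)
```

To row units: 0.03 m / 0.75 = 0.04, -0.002 m / 0.75 = -0.0027.

Call:
creep_tool(
  ticks="-0.0027 0 0.04 0 0.05\n0 0 0.04 0 0.05\n0 0 0.04 0 0.05\n0 0 0.04 0 0.05\n0 0 0.0267 0 0.05\n0 0 0.004 0 0.05\n0 0 0 0 0.0\n0 0 0 0 0.0\n0 0 0 0 0.0\n0 0 0 0 0.0",
  squeeze=40,
)

```text
time_s: 3.1
position: [0.4482, 0.1607, 0.1113]
tool_rot: [[0.001, 1.0, 0.002], [1.0, -0.001, 0.0], [0.0, 0.002, -1.0]]
ft_force: [0.2, 0.4, 5.6]
grip_width: 0.0092
gripper_force: 42.1
```

Call:
creep_tool(
  ticks="0 0 0 0 0.0\n0 0 0 0 0.0\n0 0 0 0 0.0",
  squeeze=40,
)

```text
time_s: 3.4
position: [0.4482, 0.1607, 0.1113]
tool_rot: [[0.001, 1.0, 0.002], [1.0, -0.001, 0.0], [0.0, 0.002, -1.0]]
ft_force: [-1.4, -1.2, 6.3]
grip_width: 0.0093
gripper_force: 42.3
```

To row units: -0.04 m / 0.75 = -0.0533, -0.03 m / 0.75 = -0.04.

Call:
creep_tool(
  ticks="0 0 -0.0133 0 0\n0 0 -0.04 0 0\n0 0 -0.0533 0 0\n0 0 -0.0533 0 0\n0 0 -0.0533 0 0\n0 0 -0.04 0 0\n0 0 -0.0133 0 0\n-0.0133 0.0067 0 0 0\n-0.04 0.02 0 0 0\n-0.0533 0.0267 0 0 0",
)

```text
time_s: 4.4
position: [0.4872, 0.08, 0.3086]
tool_rot: [[-0.001, 1.0, -0.003], [1.0, 0.001, 0.0], [0.0, -0.003, -1.0]]
ft_force: [1.0, 0.6, -0.8]
grip_width: 0.0093
gripper_force: 41.3
```

Call:
creep_tool(
  ticks="-0.0533 0.0267 0 0 0\n-0.0533 0.0267 0 0 0\n-0.0533 0.0267 0 0 0\n-0.0533 0.0267 0 0 0\n-0.0533 0.0267 0 0 0\n-0.04 0.0173 0 0 0\n-0.0133 0.0067 0 0 0\n0 0 0 0 0\n0 0 0 0 0",
)

```text
time_s: 5.3
position: [0.6049, -0.1589, 0.3094]
tool_rot: [[0.001, 1.0, -0.002], [1.0, -0.001, 0.001], [0.001, -0.002, -1.0]]
ft_force: [-0.0, 0.6, -0.1]
grip_width: 0.0093
gripper_force: 41.2
```

```bash
python3 - <<'E'
from cam import *
from rig import observe
print(observe()['position'],observe()['grip_width'])
for n in('top','side'):
    g=get_image(n);P=cloud(g);H=hsv(g);h,s,v=[H[...,i].astype(int) for i in range(3)]
    X,Y,Z=P[...,0],P[...,1],P[...,2]
    red=((h<6)|(h>174))&(s>140)&(v>60)&(np.hypot(X-.6,Y+.16)<.09)&(Z>.1);print(n,red.sum(),rect(P[red]),np.percentile(Z[red],[2,50,98]))
    cv2.imwrite(f'pics/{n}1.png',cv2.resize(g['pixels'][100:300,200:450,::-1],(750,600)))
E
```

```text
[ 0.60487145 -0.15885165  0.30940881] 0.009300180641943365
top 17 (array([ 0.5969, -0.1467]), array([0.0123, 0.0089]), 89.73) [0.27659691 0.27968495 0.2847587 ]
side 167 (array([ 0.6061, -0.1749]), array([0.0276, 0.0256]), 88.89) [0.20760681 0.27892693 0.28421168]
```

View pics/side1.png

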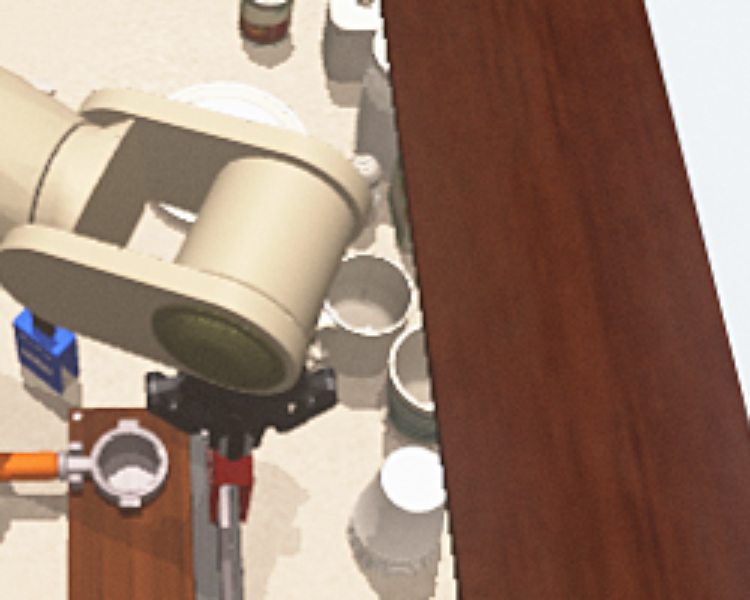

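The side crop (750x600) shows the red tag straight above the rail at (232,480), with the legs either side of it. Tag x is 0.606 and rail x is 0.606, so I lower it.

To row units: 0.03 m / 0.75 = 0.04, 0.02 m / 0.75 = 0.0267.

Call:
creep_tool(
  ticks="0 0.0013 0.0267 0 0\n0 0 0.04 0 0\n0 0 0.0133 0 0\n0 0 0.0267 0 0\n0 0 0.0267 0 0\n0 0 0.0133 0 0\n0 0 0 0 0",
)

```text
time_s: 6.1
position: [0.606, -0.159, 0.1998]
tool_rot: [[0.001, 1.0, -0.002], [1.0, -0.001, 0.001], [0.001, -0.002, -1.0]]
ft_force: [0.7, -0.0, -0.8]
grip_width: 0.0094
gripper_force: 41.2
```

Call:
creep_tool(
  ticks="0 0 0.0053 0 0\n0 0 0.0027 0 0\n0 0 0 0 0\n0 0 0 0 0",
)

```text
time_s: 6.5
position: [0.6064, -0.1596, 0.1948]
tool_rot: [[0.001, 1.0, 0.001], [1.0, -0.001, -0.0], [-0.0, 0.001, -1.0]]
ft_force: [-0.0, 0.6, -0.9]
grip_width: 0.0094
gripper_force: 41.2
```

Call:
creep_tool(
  ticks="0 0 0.0027 0 0\n0 0 0 0 0\n0 0 0 0 0\n0.0133 0 0 0 0\n0.0133 0 0 0 0\n0.0133 0 0 0 0\n0.0133 0 0 0 0\n0.0133 0 0 0 0\n0.0133 0 0 0 0\n0.0133 0 0 0 0",
)

```text
time_s: 7.5
position: [0.6064, -0.0886, 0.1923]
tool_rot: [[0.001, 1.0, 0.0], [1.0, -0.001, 0.0], [0.0, 0.0, -1.0]]
ft_force: [-0.6, -0.2, 0.3]
grip_width: 0.0092
gripper_force: 41.2
```

Call:
creep_tool(
  ticks="0.0067 0.0013 0 0 0\n0.0053 0 0 0 0\n0.004 0 0 0 0\n0 0 0 0 0\n0 0 0 0 0",
)

```text
time_s: 8.0
position: [0.6074, -0.0778, 0.1923]
tool_rot: [[0.001, 1.0, -0.0], [1.0, -0.001, -0.0], [-0.0, -0.0, -1.0]]
ft_force: [0.6, -0.8, -0.4]
grip_width: 0.0096
gripper_force: 41.2
```

To row units: 0.002 m / 0.75 = 0.0027.

Call:
creep_tool(
  ticks="0.0027 0 0 0 0\n0 0 0 0 0\n0 0 0 0 0",
)

```text
time_s: 8.3
position: [0.6074, -0.0756, 0.1923]
tool_rot: [[0.001, 1.0, -0.0], [1.0, -0.001, -0.0], [-0.0, -0.0, -1.0]]
ft_force: [0.3, 0.6, -0.9]
grip_width: 0.0092
gripper_force: 41.2
```

Call:
creep_tool(
  ticks="0.0027 0 0 0 0\n0 0 0 0 0\n0 0 0 0 0",
)

```text
time_s: 8.6
position: [0.6074, -0.074, 0.1924]
tool_rot: [[0.001, 1.0, 0.0], [1.0, -0.001, -0.001], [-0.001, 0.0, -1.0]]
ft_force: [0.1, -4.2, 0.0]
grip_width: 0.0094
gripper_force: 41.1
```

Call:
creep_tool(
  ticks="0.0027 0 0 0 0\n0 0 0 0 0\n0 0 0 0 0",
)

```text
time_s: 8.9
position: [0.6074, -0.0735, 0.1927]
tool_rot: [[0.002, 1.0, 0.0], [1.0, -0.002, -0.004], [-0.004, 0.0, -1.0]]
ft_force: [-1.5, -11.4, -0.7]
grip_width: 0.0092
gripper_force: 41.4
```

Collar contact came at y≈-0.074, where I predicted it. I back off slightly, seat the tag, release and rise.

To row units: -0.003 m / 0.75 = -0.004, 0.002 m / 0.75 = 0.0027.

Call:
creep_tool(
  ticks="-0.004 0 0 0 0\n-0.0013 0 0.0027 0 0\n0 0 0 0 0\n0 0 0 0 0.015\n0 0 0 0 0.03\n0 0 0 0 0.04\n0 0 0 0 0.04\n0 0 0 0 0.04\n0 0 0 0 0.04",
)

```text
time_s: 9.8
position: [0.6074, -0.0755, 0.1903]
tool_rot: [[0.001, 1.0, -0.0], [1.0, -0.001, 0.0], [0.0, -0.0, -1.0]]
ft_force: [0.5, 0.0, -0.3]
grip_width: 0.0402
gripper_force: 0.0
```

Call:
creep_tool(
  ticks="0 0 -0.0133 0 0.04\n0 0 -0.0267 0 0.04\n0 0 -0.04 0 0.04\n0 0 -0.04 0 0.04\n0 0 -0.0133 0 0.04\n0 -0.04 0 -0.0889 0.05\n0 -0.04 0 -0.0889 0.05\n0 -0.04 0 -0.0889 0.05",
)

```text
time_s: 10.6
position: [0.5175, -0.0875, 0.29]
tool_rot: [[-0.412, 0.911, -0.001], [0.911, 0.412, 0.0], [0.001, -0.001, -1.0]]
ft_force: [0.6, -0.8, -0.0]
grip_width: 0.0501
gripper_force: 0.0
```

```bash
python3 - <<'E'
from cam import *
for n in('side','top'):
    g=get_image(n);P=cloud(g);H=hsv(g);h,s,v=[H[...,i].astype(int) for i in range(3)]
    X,Y,Z=P[...,0],P[...,1],P[...,2]
    red=((h<6)|(h>174))&(s>140)&(v>60)&(np.hypot(X-.6,Y+.08)<.08)&(Z>.08);print(n,red.sum(),rect(P[red]) if red.any() else '',np.percentile(Z[red],[2,50,98]) if red.any() else '')
    t=(np.hypot(X-.607,Y+.08)<.03)&(Z>.175)&(Z<.21)&(v<70);print('tab',t.sum(), P[t].mean(0) if t.any() else '')
    cv2.imwrite(f'pics/{n}2.png',cv2.resize(g['pixels'][130:290,200:400,::-1],(750,600)))
E
```

```text
side 201 (array([ 0.6084, -0.0775]), array([0.0572, 0.0276]), 87.9) [0.10849309 0.15995215 0.1931249 ]
tab 17 [ 0.60885966 -0.08258557  0.18325996]
top 64 (array([ 0.6077, -0.0549]), array([0.0169, 0.0258]), 88.64) [0.15554724 0.16015652 0.16546716]
tab 5 [ 0.60809139 -0.06346734  0.19110837]
```

View pics/side2.png

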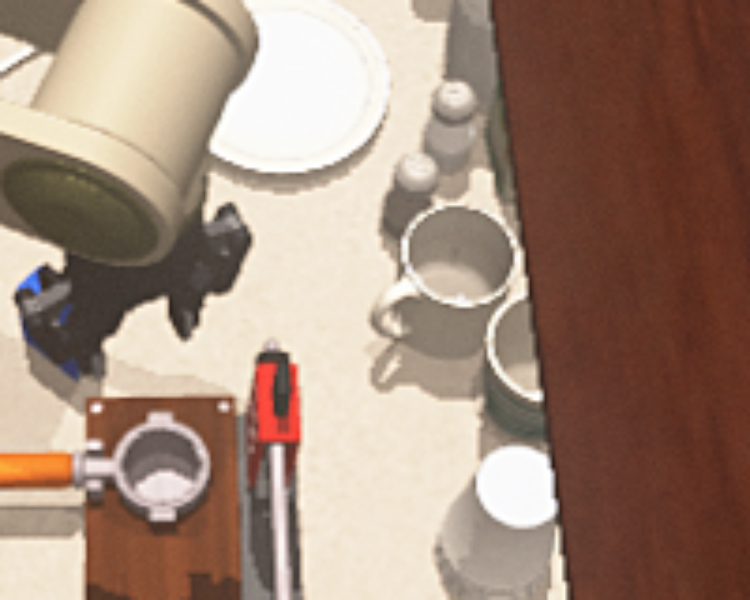

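The side crop shows the tag hanging on the rail at (278,410) next to the collar, released. Measured centre y is -0.0775, which is about 0.0825 in the dock frame and within the window. Next is the handle.

To row units: -8.2 degrees / 90 = -0.0911.

Call:
creep_tool(
  ticks="0 0 0 -0.0911 0.05\n0 0 0 -0.0911 0.05\n0 0 0 -0.0911 0.05\n0 0 0 -0.0911 0.05\n0 0 0 -0.0911 0.05\n0 0 0 -0.0911 0.05\n0 0 0 -0.0911 0.05\n0 0 0 -0.0889 0.05\n0 0 0 0 0.05",
)

```text
time_s: 11.6
position: [0.5192, -0.0878, 0.29]
tool_rot: [[-1.0, 0.012, -0.0], [0.012, 1.0, 0.0], [0.0, 0.0, -1.0]]
ft_force: [0.1, -0.3, 0.3]
grip_width: 0.05
gripper_force: 0.0
```

Call:
creep_tool(
  ticks="0.0267 0.004 0.04 0 0.05\n0.0333 0.0053 0.0533 0 0.05\n0.0333 0.0053 0.0533 0 0.05\n0.0267 0.0027 0.04 0 0.05\n0 0 0 0 0.05\n0 0 0 0 0.05",
)

```text
time_s: 12.2
position: [0.43, -0.0742, 0.1509]
tool_rot: [[-1.0, 0.015, 0.001], [0.015, 1.0, -0.0], [-0.001, -0.0, -1.0]]
ft_force: [1.4, 0.5, 0.5]
grip_width: 0.0501
gripper_force: 0.0
```

```bash
python3 - <<'E'
from cam import *
for n in('top','side'):
    g=get_image(n);P=cloud(g);H=hsv(g);h,s,v=[H[...,i].astype(int) for i in range(3)]
    X,Y,Z=P[...,0],P[...,1],P[...,2]
    o=(h>7)&(h<16)&(s>150)&(v>100)&(Z>.055)&(Z<.07)&(X<.5)&(X>.3)&(Y>-.11)&(Y<-.04);print(n,o.sum(),rect(P[o]) if o.any() else '')
    g0=dict(np.load(f'{n}0.npz'));P0=cloud(g0);H=hsv(g0);h,s,v=[H[...,i].astype(int) for i in range(3)];X,Y,Z=np.moveaxis(P0,2,0)
    o=(h>7)&(h<16)&(s>150)&(v>100)&(Z>.055)&(Z<.07)&(X<.5)&(X>.3)&(Y>-.11)&(Y<-.04);f=np.polyfit(X[o],Y[o],1);print('start',o.sum(),rect(P0[o]),'y at .427',np.polyval(f,.427))
    p=(Z>.014)&(Z<.03)&(s<60)&(v>130)&(np.hypot(X-.52,Y-.3)<.13);k,L,st,ce=cv2.connectedComponentsWithStats(p.astype(np.uint8));i=1+st[1:,4].argmax();q=P0[L==i];print('plate rim',st[i,4],cv2.minEnclosingCircle(q[:,:2].astype(np.float32)))
E
```

```text
top 52 (array([ 0.3904, -0.0726]), array([0.0201, 0.0257]), 88.98)
start 245 (array([ 0.4148, -0.0719]), array([0.1032, 0.0207]), 0.75) y at .427 -0.07201527004312361
plate rim 346 ((0.6133601665496826, 0.28134652972221375), 0.08579462021589279)
side 271 (array([ 0.4165, -0.0777]), array([0.0235, 0.1047]), 88.93)
start 234 (array([ 0.4164, -0.0779]), array([0.0245, 0.105 ]), 87.82) y at .427 -0.07931152410059794
plate rim 247 ((0.6094539761543274, 0.2779791057109833), 0.08502330631017685)
```

To row units: 0.03 m / 0.75 = 0.04, 0.004 m / 0.75 = 0.0053.

Call:
creep_tool(
  ticks="0.0053 -0.0013 0.04 0 0.05\n0 0 0.04 0 0.05\n0 0 0.04 0 0.05\n0 0 0.0093 0 0.05\n0 0 0 0 0.05\n0 0 0 0 0\n0 0 0 0 0\n0 0 0 0 0\n0 0 0 0 0\n0 0 0 0 0",
  squeeze=120,
)

```text
time_s: 13.3
position: [0.4258, -0.0752, 0.0547]
tool_rot: [[-1.0, 0.012, 0.003], [0.012, 1.0, -0.001], [-0.003, -0.001, -1.0]]
ft_force: [-1.5, 1.1, 6.3]
grip_width: 0.0221
gripper_force: 116.8
```

Call:
creep_tool(
  ticks="0 0 0 0 0\n0 0 -0.0067 0 0\n0 0 -0.0133 0 0\n0 0 -0.02 0 0\n0 0 -0.0267 0 0\n0 0 -0.0267 0 0\n0 0 -0.0267 0 0\n0 0 -0.0133 0 0\n0 0 0 0 0\n0 0 0 0 0",
  squeeze=120,
)

```text
time_s: 14.3
position: [0.4246, -0.0746, 0.1529]
tool_rot: [[-1.0, 0.012, -0.001], [0.012, 1.0, 0.0], [0.001, 0.0, -1.0]]
ft_force: [0.3, 0.3, -4.8]
grip_width: 0.0225
gripper_force: 117.4
```

```bash
python3 - <<'E'
from cam import *
for n in('top','side'):
    g=get_image(n);P=cloud(g);H=hsv(g);h,s,v=[H[...,i].astype(int) for i in range(3)]
    X,Y,Z=P[...,0],P[...,1],P[...,2]
    o=(h>7)&(h<16)&(s>150)&(v>90)&(Z>.05)&(Z<.25)&(X<.5)&(X>.3)&(Y>-.11)&(Y<-.04)
    f=np.polyfit(X[o],Z[o],1);print(n,o.sum(),'tilt',np.degrees(np.arctan(f[0])),np.polyval(f,.425),X[o].min(),X[o].max())
    cv2.imwrite(f'pics/{n}3.png',cv2.resize(g['pixels'][130:330,150:400,::-1],(750,600)))
E
```

```text
top 54 tilt -2.7891480563344886 0.1579615837534703 0.3662193894191747 0.390163192308533
side 297 tilt 0.9955335942707262 0.1586343733918122 0.36078056654528196 0.4687964115820911
```

View pics/side3.png

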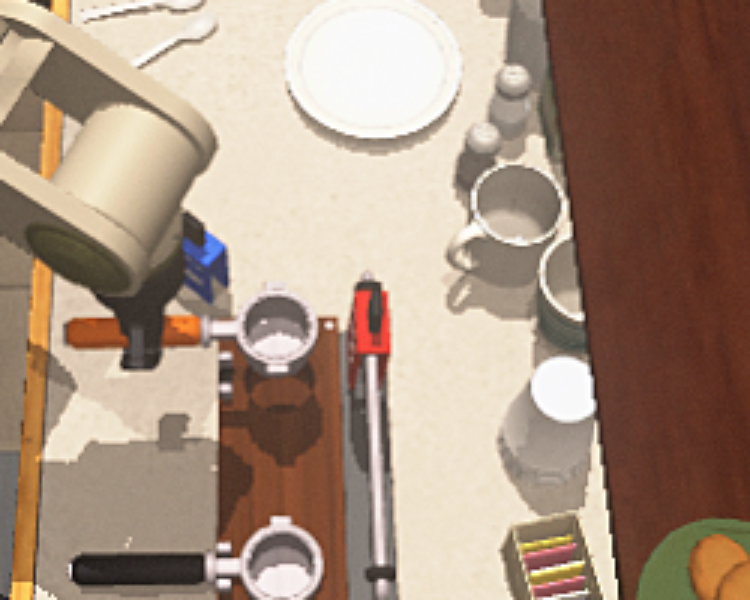

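The holder is lifted level: in the side crop the handle is at (135,330) and the basket at (277,328), with the pocket empty. The tool only turns about its vertical axis, so I'll tilt the holder by pivoting it in the fingers, with the basket underside resting on the bare middle of the rail while I lower the handle.

To row units: -0.03 m / 0.75 = -0.04, -0.025 m / 0.75 = -0.0333.

Call:
creep_tool(
  ticks="0 0 -0.0267 0 0\n0 0 -0.04 0 0\n0 -0.0267 -0.0267 0 0\n0 -0.04 0 0 0\n0 -0.0333 0 0 0\n0 -0.0133 0 0 0\n-0.0267 0 0 0 0\n-0.04 0 0 0 0\n-0.0333 0 0 0 0\n-0.0133 0 0 0 0",
)

```text
time_s: 15.4
position: [0.5104, -0.1602, 0.2221]
tool_rot: [[-1.0, 0.011, -0.001], [0.011, 1.0, 0.001], [0.001, 0.001, -1.0]]
ft_force: [0.1, -0.8, -4.6]
grip_width: 0.0226
gripper_force: 118.0
```

Call:
creep_tool(
  ticks="0 0 0.0133 0 0\n0 0 0.0107 0 0\n0 0 0.0067 0 0\n0 0 0 0 0",
)

```text
time_s: 15.8
position: [0.508, -0.1606, 0.1994]
tool_rot: [[-1.0, 0.012, -0.002], [0.012, 1.0, 0.001], [0.002, 0.001, -1.0]]
ft_force: [-0.1, 0.7, -3.9]
grip_width: 0.0225
gripper_force: 118.1
```

Call:
creep_tool(
  ticks="0 0 0.004 0 0\n0 0 0.004 0 0\n0 0 0 0 0",
)

```text
time_s: 16.1
position: [0.5092, -0.161, 0.1953]
tool_rot: [[-1.0, 0.012, 0.002], [0.012, 1.0, -0.001], [-0.002, -0.001, -1.0]]
ft_force: [-2.6, 1.1, 5.0]
grip_width: 0.0224
gripper_force: 119.4
```

To row units: 0.003 m / 0.75 = 0.004, 0.001 m / 0.75 = 0.0013.

Call:
creep_tool(
  ticks="0.0013 0 0.004 0 0\n0.0013 0 0.004 0 0\n0 0 0 0 0",
  squeeze=70,
)

```text
time_s: 16.4
position: [0.5077, -0.1611, 0.1903]
tool_rot: [[-1.0, 0.012, 0.005], [0.012, 1.0, -0.002], [-0.005, -0.002, -1.0]]
ft_force: [-4.2, 1.1, 9.2]
grip_width: 0.0223
gripper_force: 120.4
```

Call:
creep_tool(
  ticks="0.0013 0 0.0053 0 0\n0.0013 0 0.0053 0 0\n0 0 0 0 0",
  squeeze=70,
)

```text
time_s: 16.7
position: [0.5057, -0.1611, 0.1821]
tool_rot: [[-1.0, 0.012, 0.004], [0.012, 1.0, -0.002], [-0.004, -0.002, -1.0]]
ft_force: [-4.6, 0.4, 9.0]
grip_width: 0.0224
gripper_force: 121.5
```

The force is steady at about 10 N, so it is pivoting. I carry on down.

The rows are not in the units I measure in: shifts go in shares of 0.75 m and turns go in shares of 90 degrees. I convert before sending: 0.005 m / 0.75 = 0.0067, 0.001 m / 0.75 = 0.0013.

Call:
creep_tool(
  ticks="0.0013 0 0.0067 0 0\n0.0013 0 0.0067 0 0\n0.0013 0 0.0067 0 0\n0.0013 0 0.0067 0 0\n0 0 0 0 0",
  squeeze=120,
)

```text
time_s: 17.2
position: [0.5019, -0.1611, 0.1613]
tool_rot: [[-1.0, 0.012, 0.004], [0.012, 1.0, -0.002], [-0.004, -0.001, -1.0]]
ft_force: [0.5, 0.2, 2.8]
grip_width: 0.0223
gripper_force: 124.6
```

Call:
creep_tool(
  ticks="0 0 0.0067 0 0\n0 0 0.0067 0 0\n0 0 0.0067 0 0\n0 0 0.0067 0 0\n0 0 0 0 0",
  squeeze=120,
)

```text
time_s: 17.7
position: [0.5012, -0.1609, 0.1405]
tool_rot: [[-1.0, 0.012, 0.001], [0.012, 1.0, -0.001], [-0.001, -0.001, -1.0]]
ft_force: [-0.9, -0.2, -0.9]
grip_width: 0.0227
gripper_force: 130.2Traceback (most recent call last):
```

```bash
python3 - <<'E'
from cam import *
for n in('top','side'):
    g=get_image(n);P=cloud(g);H=hsv(g);h,s,v=[H[...,i].astype(int) for i in range(3)]
    X,Y,Z=P[...,0],P[...,1],P[...,2]
    o=(h>7)&(h<16)&(s>150)&(v>90)&(Z>.05)&(Z<.25)&(X<.6)&(X>.35)&(np.abs(Y+.161)<.03)
    f=np.polyfit(X[o],Z[o],1);print(n,o.sum(),'tilt',np.degrees(np.arctan(f[0])),X[o].min(),X[o].max(),Z[o].min(),Z[o].max())
    cv2.imwrite(f'pics/{n}4.png',cv2.resize(g['pixels'][170:320,180:380,::-1],(800,600)))
E
```

```text
  File "<stdin>", line 6, in <module>
    raise TypeError("expected non-empty vector for x")
TypeError: expected non-empty vector for x
```

```bash
cat >tilt.py <<'E'
from cam import *
import sys
from rig import observe
t=sys.argv[1];p=observe()['position']
for n in('top','side'):
    g=get_image(n);P=cloud(g);H=hsv(g);h,s,v=[H[...,i].astype(int) for i in range(3)]
    X,Y,Z=P[...,0],P[...,1],P[...,2]
    o=(h>5)&(h<18)&(s>140)&(v>60)&(Z>.05)&(Z<.3)&(np.abs(X-p[0])<.12)&(np.abs(Y-p[1])<.04)
    print(n,o.sum())
    if o.sum()>15:
        f=np.polyfit(X[o],Z[o],1);print('tilt',np.degrees(np.arctan(f[0])),X[o].min(),X[o].max(),Z[o].min(),Z[o].max())
    c=cv2.projectPoints(np.array([p]),cv2.Rodrigues(g['extrinsics'][:3,:3])[0],np.array(g['extrinsics'])[:3,3],np.array(g['K'],float),np.array(g['distortion'],float))[0].ravel()
    x0=int(np.clip(c[0]-70,0,312));y0=int(np.clip(c[1]-70,0,234))
    cv2.imwrite(f'pics/{n}{t}.png',cv2.resize(g['pixels'][y0:y0+150,x0:x0+200,::-1],(800,600)));print('crop',x0,y0)
E
python3 tilt.py 5
```

```text
top 0
crop 273 151
side 241
tilt 32.69838241778678 0.44476504832867636 0.5394939557723395 0.11057903997574248 0.2564524107202837
crop 159 203
```

View pics/side5.png

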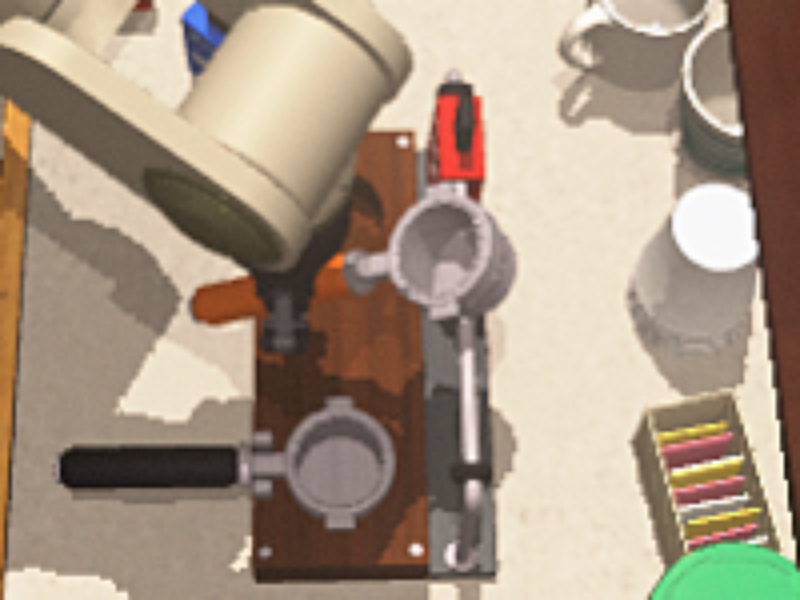

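The side crop shows the holder at (330,280) tilted basket-up about 32°, resting on the rail at (455,300), with the tag at (460,130) undisturbed. Two centimetres more.

To row units: 0.004 m / 0.75 = 0.0053, -0.001 m / 0.75 = -0.0013.

Call:
creep_tool(
  ticks="-0.0013 0 0.0053 0 0\n-0.0013 0 0.0053 0 0\n-0.0013 0 0.0053 0 0\n-0.0013 0 0.0053 0 0\n0 0 0.0053 0 0\n0 0 0 0 0\n0 0 0 0 0",
)

```text
time_s: 18.55
position: [0.5049, -0.1608, 0.1204]
tool_rot: [[-1.0, 0.012, -0.0], [0.012, 1.0, -0.0], [0.0, -0.0, -1.0]]
ft_force: [-2.1, -0.9, 1.0]
grip_width: 0.0223
gripper_force: 135.3
```

```bash
python3 tilt.py 6
```

```text
top 0
crop 271 150
side 182
tilt 41.411802694685264 0.4548146752459183 0.5488767572465518 0.07880474413830107 0.23150468949091696
crop 161 206
```

To row units: -0.03 m / 0.75 = -0.04, -0.02 m / 0.75 = -0.0267.

Call:
creep_tool(
  ticks="0 0 -0.0133 0 0\n0.0133 0 -0.0267 0 0\n0.0267 0 -0.04 0 0\n0.04 0 -0.04 0 0\n0.0267 0 -0.0133 0 0\n0.0133 0 0 0 0\n0 0 0 0 0\n0 0 0 0 0",
)

```text
time_s: 19.45
position: [0.4153, -0.1596, 0.2196]
tool_rot: [[-1.0, 0.012, -0.001], [0.012, 1.0, 0.001], [0.001, 0.001, -1.0]]
ft_force: [0.5, -0.8, -3.9]
grip_width: 0.0223
gripper_force: 134.5
```

```bash
python3 tilt.py 7; python3 - <<'E'
from cam import *
for n,b in(('top',(249,343,241,332)),('side',(383,475,199,276))):
    g=dict(np.load(f'{n}0.npz'));print(n,plane(g,[[(b[0]+b[1])/2*.64,(b[2]+b[3])/2*.64]],.018))
E
```

```text
top 60
tilt 41.28176342049303 0.3651494469792247 0.38873747105838224 0.1844101875381441 0.2066095832864434
crop 279 182
side 196
tilt 40.239049582937305 0.36384196627134124 0.5219881522979314 0.17954268776664195 0.2981040177513975
crop 120 191
top [[0.63088672 0.27554316 0.018     ]]
side [[0.63634541 0.26994641 0.018     ]]
```

Tilt holds at 40–41°. The plate centre is (0.633, 0.273), with the two views within 6 mm. I carry the holder there.

To row units: 0.04 m / 0.75 = 0.0533, 0.03 m / 0.75 = 0.04.

Call:
creep_tool(
  ticks="0 0.02 0 0 0\n0 0.04 0 0 0\n0 0.0533 0 0 0\n0 0.0533 0 0 0\n0 0.0533 0 0 0\n0 0.0533 0 0 0\n-0.0133 0.0533 0 0 0\n-0.0133 0.0533 0 0 0\n-0.0267 0.0533 0 0 0\n-0.0267 0.04 0 0 0",
)

```text
time_s: 20.55
position: [0.4789, 0.1981, 0.2199]
tool_rot: [[-1.0, 0.009, -0.001], [0.009, 1.0, 0.001], [0.001, 0.001, -1.0]]
ft_force: [0.4, -1.6, -4.3]
grip_width: 0.0228
gripper_force: 134.4
```

Call:
creep_tool(
  ticks="-0.0267 0.04 0.0027 0 0\n-0.0267 0.0267 0.0027 0 0\n-0.0133 0.0267 0.0027 0 0\n-0.0053 0.0133 0.0027 0 0\n0 0 0 0 0\n0 0 0 0 0",
)

```text
time_s: 21.15
position: [0.5334, 0.2738, 0.2121]
tool_rot: [[-1.0, 0.011, -0.001], [0.011, 1.0, -0.0], [0.001, -0.0, -1.0]]
ft_force: [0.7, 0.6, -3.5]
grip_width: 0.0226
gripper_force: 134.3
```

To row units: 0.003 m / 0.75 = 0.004.

Call:
creep_tool(
  ticks="0.004 0 0 0 0\n0 0 0 0 0\n0 0 0 0 0\n0 0 0 0 0\n0 0 0 0 0\n0 0 0 0 0",
)

```text
time_s: 21.75
position: [0.5311, 0.2739, 0.2123]
tool_rot: [[-1.0, 0.012, -0.0], [0.012, 1.0, 0.0], [0.0, 0.0, -1.0]]
ft_force: [1.0, 0.7, -4.3]
grip_width: 0.0224
gripper_force: 134.3
```

```bash
python3 tilt.py 8; python3 - <<'E'
from cam import *
for n in('top','side'):
    g=get_image(n);P=cloud(g);X,Y,Z=np.moveaxis(P,2,0);H=hsv(g);h,s,v=[H[...,i].astype(int) for i in range(3)]
    r=(np.hypot(X-.62,Y-.273)<.09)&(Z>.2)&(Z<.33)&(s<70)&(X>.57);print(n,r.sum(),P[r].mean(0) if r.any() else '', P[r].min(0) if r.any() else '',P[r].max(0) if r.any() else '')
    red=((h<6)|(h>174))&(s>140)&(v>60)&(np.hypot(X-.6,Y+.08)<.08)&(Z>.08);print('tag',rect(P[red]),np.percentile(Z[red],50))
    cv2.imwrite(f'pics/{n}9.png',cv2.resize(g['pixels'][...,::-1],(800,600)))
E
```

```text
top 78
tilt 43.643340070841276 0.4825320446482345 0.5118819581818204 0.1796921231465265 0.20961430920275914
crop 108 139
side 189
tilt 38.77458703096284 0.48036884588717454 0.5681596154980308 0.16905703485573298 0.2737181923256913
crop 169 40
top 347 [0.62879671 0.2713723  0.2847461 ] [0.6021959  0.23312589 0.23793225] [0.65767001 0.31436005 0.31057952]
tag (array([ 0.6075, -0.0738]), array([0.0543, 0.026 ]), 88.54) 0.16066763843385523
side 649 [0.6159863  0.26826977 0.27324903] [0.57044799 0.227941   0.23082209] [0.65659964 0.31165151 0.30789673]
tag (array([ 0.6088, -0.0777]), array([0.0552, 0.0276]), 86.05) 0.1602642235560473
```

View pics/side9.png

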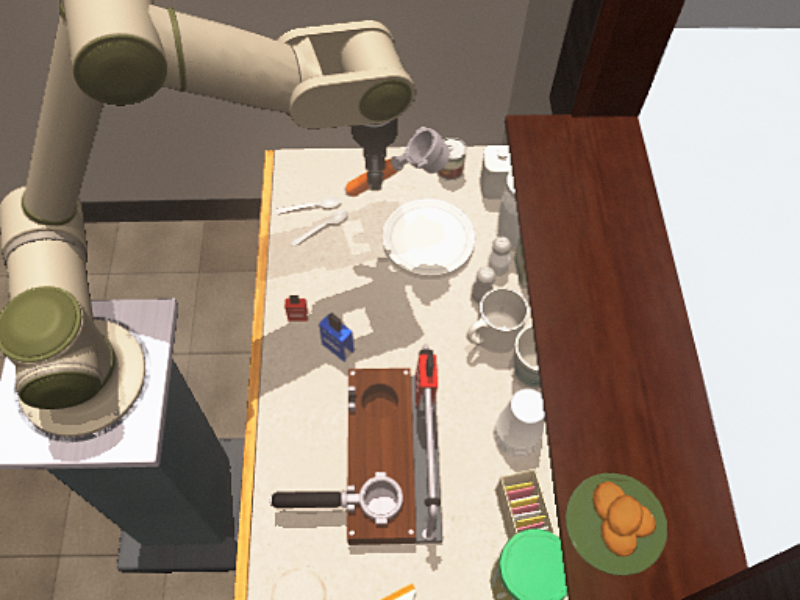

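The final picture shows the holder held basket-up at a slant at (400,165). By measurement it is over the plate, about 0.25 m up, and tilted about 41°. The tag hangs at the collar at (428,370), and the black holder is still in its pocket. I hand the job in.

```bash
python3 -c "from rig import close_job;print(close_job())"
```

```text
the job is handed in; nothing more can be done
None
```

I handed the job in at about 22 s (limit 58 s) and got no verdict back; by my last measurements the tag hangs at the left collar behind the empty orange pocket, and the orange holder is held still over the plate, about 25 cm up, basket up at about 41°.

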